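# Find the full tin on the counter display

## Robot

A 6-joint arm with a two-finger parallel gripper is mounted at the origin on the work surface. World frame = base frame: x ahead of the robot, y to its left, z up, the work surface at z = 0. Lengths are in mm, angles in rad, forces in N, time in s.
With the tool pointing down it reaches from about 350 to 925 mm from the base axis. Payload 6.4 kg.
Tool frame: the origin (TCP) lies at the very end of the fingers, on their centre line; the grasp point (between the pads) lies 19 mm behind it (pinch_z is the distance from the TCP to the grasp point, in mm); z points along the fingers, y is the direction in which the jaws open and shut (so a half turn about z gives the same grasp; the last joint's range is limited). The gripper opens to 94 mm and grips with 3 to 60 N. Pads are 16 mm wide; open, the fingers measure 119 mm over their backs; the gripper's body (75 mm by 177 mm) begins 78 mm behind the grasp point.
Start: joints at [1.155, 0.245, 1.558, -0, 1.339, -0.174], TCP at [155.639, 631.102, 205.455] pointing down, gripper open.
Joint ranges: [-3.13, 3.13], [-1.02, 2.26], [0.13, 2.54], [-0.95, 4.09], [0.21, 2.88], [-2.74, 2.74]. Speed limits (rad/s): [2.57, 2.57, 3.14, 3.14, 3.14, 3.14].

## Interface

Orientations are given as a unit quaternion [x, y, z, w].
In Python, from rig import * gives the robot as it stands. The module is installed in compiled form; this text tells all that it offers.
- The arm moves only by the tool move_arm, never from a script. Its argument "deltas" is a list of rows, each a list of 5 numbers: the shift along the tool's x, y, z in units of 50 mm (1.0 is 50 mm), then the turn about the tool's z in units of 5 degrees (1.0 is 5 degrees), then the opening, from 0 (shut) to 1 (fully open). A call has 1 to 12 rows; each row shifts and turns the commanded pose from where the row before left it, along the tool's axes as they then stand; what a row does not reach is not made up. A row lasts 1/10 s, in which the tool goes at most 50 mm and 8.59 degrees, less where a joint would pass 70% of its speed; a pose out of reach is approached as far as the arm can. A call is refused whole if a number of a shift passes 1 or a number of a turn 1, either way. A call with a gripper value outside its range is refused whole. The fingers move at their own pace and stop on an object; the grip force is fixed at half the most. Time passes only in rows, so rows that do not move let the fingers close. It gives the time, the measured TCP pose, the force and the opening at its end, in the units of the state.
- observe(): the state, without advancing time (a new reading comes with each control period).
- camera(name): name is "scene" or "side" or "wrist"; returns a dict with "color" (384x512x3 uint8, blue, green, red), "depth" (384x512 float32, mm along the optical axis (not along the pixel's ray), 0 where there is no reading), "K" (3x3 intrinsics, pixels), "D" ([k1, k2, p1, p2, k3] as OpenCV has them; the pictures are not rectified), "rvec" (rotation vector, rad) and "tvec" (3), from world to camera coordinates, as OpenCV has them; the wrist camera has in their place "hand_eye" (4x4, takes a point from camera to tool coordinates, whose origin is the TCP and whose axes are the flange's). Camera axes: x right, y down, z forward; pixel columns grow to the right and rows downward; lengths in mm; the calibration is good to about 2 mm. A picture is of the moment at which its call begins: read the wrist's pose just before it.
- close_job(): hands the job in, once; it reports no verdict.
The state is a dict: "time": time; "joint_pos": joint angles; "dq": joint speeds; "joint_torque": joint torques, N m; "tcp_pos": TCP position; "tool_rot": TCP orientation; "wrist_force": force on the tool from outside, world axes, zero at the start; "moment": the same for the moment, N m; "opening": opening from 0.0 (shut) to 1.0 (fully open).
Only numpy, scipy, OpenCV 4.12 (cv2) and the standard library are available. Lean on these libraries where they do the work, as an engineer would, in place of code of your own. Each camera call takes 0.05 s, during which the arm holds its last target.

## Task

The three tins on the sloping display stand look the same, but only one is full; the other two are empties for show. Lift tins to feel which one is the full one and stand it upright on the floor of the empty half of the order tray, leaving the two empties in their own bays of the stand, standing squarely on the slope as they were. Set tins down rather than dropping them, and leave the other goods where they are.

Things in the scene. Friction and masses are not known exactly. Their poses are not given: they have to be found in the camera images.
- tin_a_center (a point): Centre (half-way up) of one of three look-alike closed steel tins, 58 (own x) x 66 (y) x 84 mm tall (z, out of the lid), paper band round it. Starts in the stand's right-hand (stand's -y) bay, leaning with the slope: z is 25 degrees from vertical. Grip the 66 mm wide faces, 58 mm apart; dividers flank the others. Full it weighs 0.41 to 0.53 kg, empty 0.14 kg; which one is full varies and cannot be seen.
- tin_b_center (a point): Centre (half-way up) of one of three look-alike closed steel tins, 58 (own x) x 66 (y) x 84 mm tall (z, out of the lid), paper band round it. Starts in the stand's middle bay, leaning with the slope: z is 25 degrees from vertical. Grip the 66 mm wide faces, 58 mm apart; dividers flank the others. Full it weighs 0.41 to 0.53 kg, empty 0.14 kg; which one is full varies and cannot be seen.
- tin_c_center (a point): Centre (half-way up) of one of three look-alike closed steel tins, 58 (own x) x 66 (y) x 84 mm tall (z, out of the lid), paper band round it. Starts in the stand's left-hand (stand's +y) bay, leaning with the slope: z is 25 degrees from vertical. Grip the 66 mm wide faces, 58 mm apart; dividers flank the others. Full it weighs 0.41 to 0.53 kg, empty 0.14 kg; which one is full varies and cannot be seen.
- stand: Fixed plain wooden display stand, 150 x 272 mm, three bays side by side along its y, 88 mm apart. Origin on the counter below the middle tin's base, x away from the robot. Bay floor slopes 25 degrees, rising to +x, 55 mm high at the tins' base centres; a 22 mm lip lies 1 mm downhill of the tins. Dividers rise 70 mm off the slope, 9 mm beside each tin. Uphill of each tin 70 mm is free.
- tray: Fixed grey plastic order tray, 180 mm (x) x 270 mm (y), walls 35 mm high and 5 mm thick, with a divider wall across the middle making two halves side by side along y. Origin at the centre of the underside, z up. The half on +y holds a drinks can and a sauce bottle; the half on -y is empty.
- tray_empty (a point): Centre of the empty half of the tray, on its floor (5 mm above the counter); the clear floor is 170 mm (x) x about 127 mm (y). Axes as the tray's.
- can: Bystander: aluminium drinks can, 62 mm across, 110 mm tall, in the other half of the tray. Origin at the centre of its base.
- sauce: Bystander: small brown glass sauce bottle, 52 mm across, 130 mm tall, in the other half of the tray. Origin at the centre of its base.
- dish: Bystander: white change dish, 100 mm across, 25 mm tall, at the right. Origin at the centre of its base.
- carton: Bystander: plain carton 70 x 110 x 50 mm high, beyond the stand and tray. Origin at the centre of its underside.
- soda: Bystander: green glass bottle, 64 mm across, 190 mm tall, at the left. Origin at the centre of its base.
- jar: Bystander: glass jar with a steel cap, 84 mm across, 110 mm tall, at the far left. Origin at the centre of its base.
- noodle: Bystander: white noodle cup, 96 mm across at the top, 100 mm tall, at the right. Origin at the centre of its base.

How it is judged:
By the outcome, as a careful person would: the job done as asked, in the order asked, and still so for the second after the job is handed in, with the robot touching nothing.
It also fails if it takes over 54 s, if anything falls off the work surface, if the arm or the gripper's body presses on something with over 40 N, if the wrist force passes 120 N, or if a joint passes its speed limit or range.

## Working session

There is one attempt and no reset: what is moved stays moved. The work goes in short steps, Python scripts to look and compute and a tool call to move; the robot and the scene stay as the last step left them, time stands still between calls to the robot, and variables do not carry over. Pictures are saved under pics/ and viewed, and the job is handed in when it is done.

Besides the shell and the picture viewer there is one more tool, called in YAML: its name, and indented under it one key for each argument. move_arm: Moves the arm, as the interface text tells. Its arguments: {"type":"object","properties":{"deltas":{"type":"array","items":{"type":"array","items":{"type":"number"}}}},"required":["deltas"]}

```bash
mkdir -p pics; ls
python3 - <<'E'
from rig import *
import cv2,pickle
s=observe();print(s)
d={}
for n in("scene","side","wrist"):
    c=camera(n);d[n]=c;cv2.imwrite(f"pics/{n}0.png",c["color"])
    print(n,c["K"].tolist(),c["D"],{k:c[k] for k in c if k in("rvec","tvec","hand_eye")})
pickle.dump((s,d),open("cap0.pkl","wb"))
E
```

```text
pics
{'time': 0.0, 'joint_pos': array([ 1.15487999e+00,  2.45793665e-01,  1.55899107e+00,  3.50385840e-07,
        1.33868064e+00, -1.74089326e-01]), 'dq': array([-0.00150175,  0.00192254, -0.00213582, -0.00218595, -0.00072144,
       -0.00115392]), 'joint_torque': array([-1.04511833e-03, -4.15815568e+01, -3.14609098e+01,  6.84698322e-02,
        3.28698743e-02, -1.22891101e-04]), 'tcp_pos': array([155.40574441, 630.54233109, 204.37074509]), 'tool_rot': array([ 1.20619078e-01,  9.92698424e-01, -8.95858581e-04, -2.72402081e-04]), 'wrist_force': array([-1.17829789,  0.82576002,  0.57915969]), 'moment': array([ 0.064652  , -0.02885427,  0.00959754]), 'opening': 0.9986756790385409}
scene [[411.5576224541636, 0.0, 248.54830283753162], [0.0, 411.5576224541636, 198.1920814497493], [0.0, 0.0, 1.0]] [0.00844953 0.         0.         0.         0.        ] {'rvec': array([ 2.1617318 ,  1.48649272, -0.44631908]), 'tvec': array([-217.6062449 , -424.95938827, 1567.36155064])}
side [[442.66226026426006, 0.0, 259.87760009104045], [0.0, 442.66226026426006, 192.3479932869342], [0.0, 0.0, 1.0]] [0.03857815 0.         0.         0.         0.        ] {'rvec': array([ 2.27060335, -0.44757127,  0.1954328 ]), 'tvec': array([-584.88114659,  222.96943189, 1206.19187638])}
wrist [[265.7705832495406, 0.0, 257.37588904768955], [0.0, 265.7705832495406, 190.07855999405055], [0.0, 0.0, 1.0]] [0.01599911 0.         0.         0.         0.        ] {'hand_eye': array([[ 7.72066077e-04, -9.65368764e-01, -2.60888009e-01,
         7.53010398e+01],
       [ 9.99999300e-01,  9.79193129e-04, -6.63951264e-04,
        -1.02222684e-02],
       [ 8.96417557e-04, -2.60887314e-01,  9.65368844e-01,
        -1.78624916e+02],
       [ 0.00000000e+00,  0.00000000e+00,  0.00000000e+00,
         1.00000000e+00]])}
```

View pics/scene0.png

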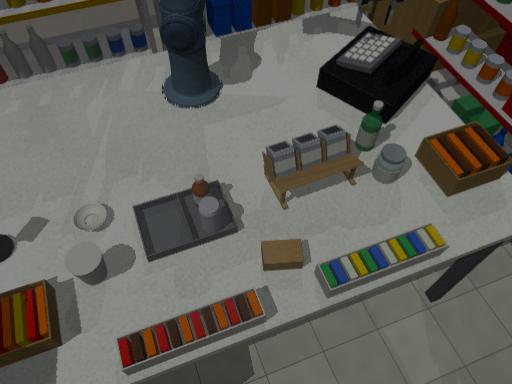

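View pics/side0.png

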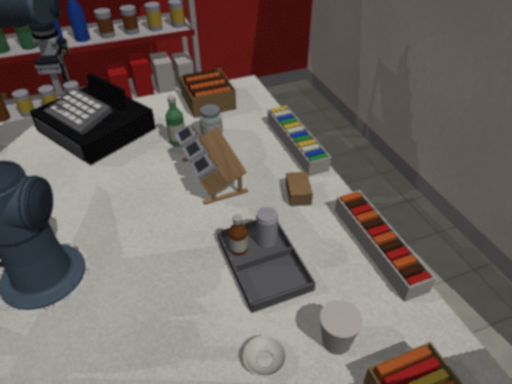

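View pics/wrist0.png

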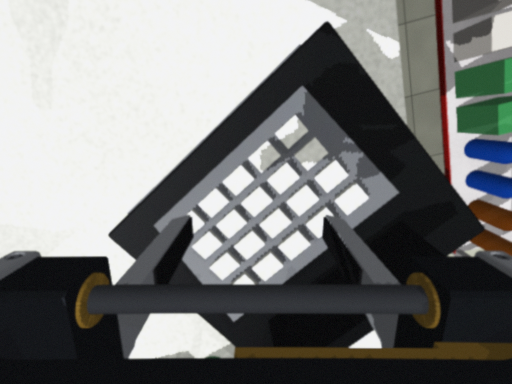

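The scene view shows the stand with three tins around (280–335, 130–175), and the tray at (185, 220) with its empty half on the left. The side view shows the tins at (190–205, 135–165). Next I'll take 3D points from depth.

```bash
cat > h.py <<'E'
import numpy as np,cv2,pickle
from scipy.spatial.transform import Rotation as R
def pc(c,s=None):
    d=c["depth"];h,w=d.shape
    u,v=np.meshgrid(np.arange(w),np.arange(h))
    n=cv2.undistortPoints(np.stack([u,v],-1).reshape(-1,1,2).astype(float),c["K"],c["D"]).reshape(h,w,2)
    P=np.dstack([n*d[...,None],d])
    if "rvec" in c:
        M=cv2.Rodrigues(np.array(c["rvec"]))[0];W=(P-np.array(c["tvec"]))@M
    else:
        H=c["hand_eye"];T=P@H[:3,:3].T+H[:3,3]
        W=T@R.from_quat(s["tool_rot"]).as_matrix().T+s["tcp_pos"]
    W[d<=0]=np.nan
    return W
E
python3 - <<'E'
from h import *
s,d=pickle.load(open("cap0.pkl","rb"))
for n,pts in(("scene",[(283,148),(308,140),(333,132),(290,170),(318,180),(286,202),(360,180),(265,152),(165,225),(150,250),(240,235),(208,203),(200,183),(137,210),(206,185)]),("side",[(190,150),(205,170),(262,275),(225,160)])):
    W=pc(d[n])
    for u,v in pts: print(n,u,v,W[v,u].round(1))
for n in("scene","side"):
    im=d[n]["color"]
    r=(slice(110,215),slice(245,375)) if n=="scene" else (slice(110,215),slice(160,270))
    cv2.imwrite(f"pics/{n}z.png",cv2.resize(im[r],None,fx=5,fy=5,interpolation=cv2.INTER_CUBIC))
E
```

```text
scene 283 148 [508.5 147.2 137.4]
scene 308 140 [505.4 230.8 135.8]
scene 333 132 [504.6 315.1 137.3]
scene 290 170 [552.3 155.6  79.9]
scene 318 180 [624.4 212.1  93.2]
scene 286 202 [607.1 125.1  -2.6]
scene 360 180 [6.166e+02 3.806e+02 4.000e-01]
scene 265 152 [398.2 139.9  -1. ]
scene 165 225 [ 559.  -247.4    7.8]
scene 150 250 [ 622.  -308.5    4.8]
scene 240 235 [666.7 -49.7   0.9]
scene 208 203 [ 596.3 -116.7  110. ]
scene 200 183 [ 528.  -118.   117.1]
scene 137 210 [ 480.4 -313.2   12.1]
scene 206 185 [ 526.  -101.3   96.2]
side 190 150 [484.4 226.8 126. ]
side 205 170 [498.4 109.5 128.1]
side 262 275 [ 544.3 -229.5    3.9]
side 225 160 [586.3 188.2  83.3]
```

View pics/scenez.png

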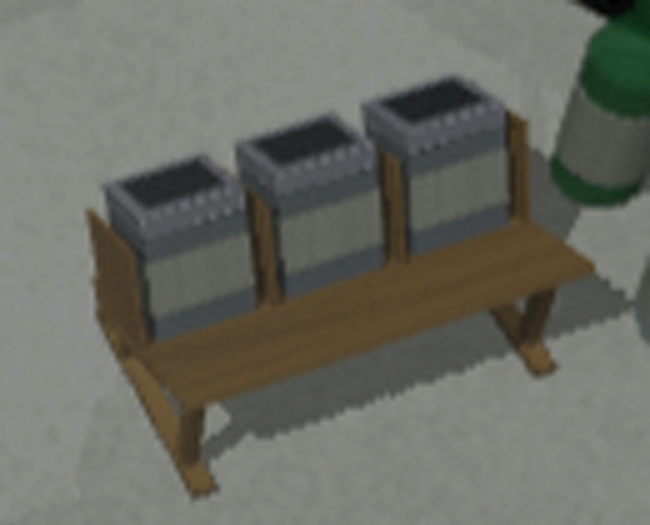

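View pics/sidez.png

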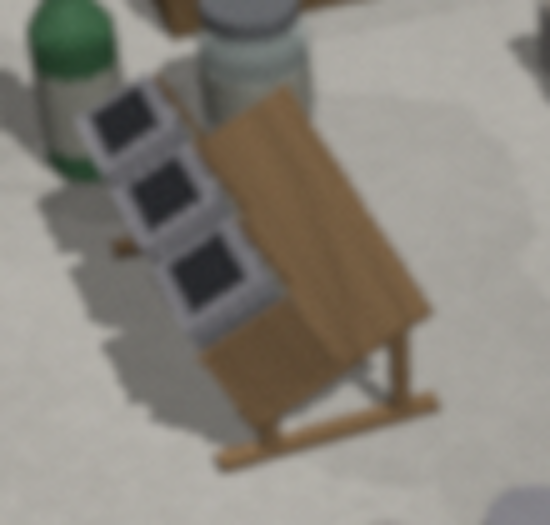

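```bash
cat >> h.py <<'E'
from scipy.optimize import least_squares
S25,C25=np.sin(np.radians(25)),np.cos(np.radians(25))
def boxdist(q,c,h):
    a=np.abs(q-c)-h
    out=np.linalg.norm(np.maximum(a,0),axis=1);ins=np.minimum(a.max(1),0)
    return out+ins
def tostand(P,p):
    c,s=np.cos(p[2]),np.sin(p[2]);D=P-np.array([p[0],p[1],55])
    x=c*D[:,0]+s*D[:,1];y=-s*D[:,0]+c*D[:,1];z=D[:,2]
    return np.stack([x*C25+z*S25,y,-x*S25+z*C25],1)  # u,y,n
def fit(P,p0=(540,232,0,0),free_y=False):
    H=np.array([29,33,42.])
    def f(p,Q):
        q=tostand(Q-[0,0,p[3]],p)
        return np.min([np.abs(boxdist(q,np.array([0,y,42.]),H)) for y in(-88,0,88)],axis=0)
    p=np.array(p0,float)
    for gate in(25,12,8,6):
        q=tostand(P-[0,0,p[3]],p);k=(f(p,P)<gate)&(q[:,2]>73.5)&(q[:,2]<92)
        r=least_squares(f,p,args=(P[k],),loss="soft_l1",f_scale=2);p=r.x
    return p,k.sum(),np.median(f(p,P[k]))
E
python3 - <<'E'
from h import *
s,d=pickle.load(open("cap0.pkl","rb"))
A=[]
for n in("scene","side"):
    W=pc(d[n]).reshape(-1,3)
    k=(W[:,0]>400)&(W[:,0]<660)&(W[:,1]>60)&(W[:,1]<360)&(W[:,2]>50)&(W[:,2]<160)
    P=W[k];A.append(P)
    for yaw in(-.1,0.,.1): print(n,fit(P,(540,232,yaw,0)))
P=np.vstack(A)
for yaw in(-.1,0.,.1): print(fit(P,(540,232,yaw,0)))
E
```

```text
scene (array([5.28673028e+02, 2.28434793e+02, 2.20184717e-02, 2.43219358e-01]), np.int64(808), np.float64(0.8434394405297603))
scene (array([5.28682860e+02, 2.28397522e+02, 2.19634752e-02, 2.43380914e-01]), np.int64(808), np.float64(0.8454635262500858))
scene (array([5.28682860e+02, 2.28397522e+02, 2.19634752e-02, 2.43380914e-01]), np.int64(808), np.float64(0.8454635271593247))
side (array([ 5.26918180e+02,  2.26894894e+02,  2.04148661e-02, -4.23016683e-01]), np.int64(865), np.float64(1.139407912410718))
side (array([ 5.26918180e+02,  2.26894894e+02,  2.04148659e-02, -4.23016460e-01]), np.int64(865), np.float64(1.1394078227017133))
side (array([ 5.26918180e+02,  2.26894894e+02,  2.04148653e-02, -4.23016593e-01]), np.int64(865), np.float64(1.1394078316338891))
(array([5.28389884e+02, 2.27573665e+02, 2.05876288e-02, 1.84018219e-01]), np.int64(1673), np.float64(1.0067728520753718))
(array([5.28389884e+02, 2.27573665e+02, 2.05876288e-02, 1.84018258e-01]), np.int64(1673), np.float64(1.0067728725090745))
(array([5.28389885e+02, 2.27573665e+02, 2.05876288e-02, 1.84018352e-01]), np.int64(1673), np.float64(1.0067729189908476))
```

move_arm:
  deltas:
    - [0,0,-0.45,-1,1]
    - [0,0,-0.45,-1,1]
    - [0,0,-0.45,-1,1]
    - [0,0,0,0,1]

```text
time: 0.55
tcp_pos: [156.3, 632.6, 276.7]
tool_rot: [-0.01, 1.0, 0.003, 0.001]
wrist_force: [0.5, 0.7, 0.2]
opening: 1.001
```

move_arm:
  deltas:
    - [-0.66,-0.67,0,0,1]
    - [-0.66,-0.67,0,0,1]
    - [-0.66,-0.67,0,0,1]
    - [-0.66,-0.67,0,0,1]
    - [-0.66,-0.67,0,0,1]
    - [-0.66,-0.67,0,0,1]
    - [-0.66,-0.67,0,0,1]
    - [-0.66,-0.67,0,0,1]
    - [-0.66,-0.67,0,0,1]
    - [-0.66,-0.67,0,0,1]
    - [-0.66,-0.67,0,0,1]
    - [-0.66,-0.67,0,0,1]

```text
time: 1.75
tcp_pos: [560.1, 235.4, 271.1]
tool_rot: [-0.009, 1.0, -0.0, -0.001]
wrist_force: [0.1, 0.6, 0.2]
opening: 0.999
```

move_arm:
  deltas:
    - [0,0,0,0,0.8]
    - [0,0,0,0,0.8]
    - [0,0,0,0,0.8]

```text
time: 2.05
tcp_pos: [558.5, 237.9, 272.0]
tool_rot: [-0.01, 1.0, -0.0, -0.001]
wrist_force: [-0.6, 0.3, -0.1]
opening: 0.811
```

Run:
```python
from rig import *
from h import *
s=observe();c=camera("wrist");pickle.dump((s,c),open("cap1.pkl","wb"))
print(s["time"],s["tcp_pos"],R.from_quat(s["tool_rot"]).as_matrix().round(4).tolist(),s["wrist_force"],s["opening"])
cv2.imwrite("pics/w1.png",c["color"])
W=pc(c,s).reshape(-1,3)
k=(W[:,0]>400)&(W[:,0]<660)&(W[:,1]>60)&(W[:,1]<400)&(W[:,2]>50)&(W[:,2]<160)
print(fit(W[k],(528,227.6,.02,0)))
# tray
d=pickle.load(open("cap0.pkl","rb"))[1]
for n in("scene","side"):
    W=pc(d[n]).reshape(-1,3)
    k=(W[:,0]>420)&(W[:,0]<720)&(W[:,1]>-400)&(W[:,1]<0)&(abs(W[:,2]-34)<4)
    P=W[k][:,:2].astype(np.float32);print(n,len(P),cv2.minAreaRect(P))
    k=(W[:,0]>420)&(W[:,0]<720)&(W[:,1]>-400)&(W[:,1]<0)&(abs(W[:,2]-5)<2)
```

```text
2.05 [558.54072728 237.85928195 271.97021349] [[-0.9998, -0.0202, -0.0016], [-0.0202, 0.9998, -0.0001], [0.0016, -0.0, -1.0]] [-0.5652321   0.28807568 -0.05045732] 0.8109565873237041
(array([5.28179653e+02, 2.27948662e+02, 2.16502275e-02, 4.36495656e-01]), np.int64(8906), np.float64(0.4835824669656219))
scene 537 ((565.9170532226562, -187.7877960205078), (269.9117431640625, 183.71243286132812), 89.96426391601562)
side 601 ((563.15185546875, -189.64981079101562), (181.14476013183594, 273.7207336425781), 0.23071908950805664)
```

View pics/w1.png

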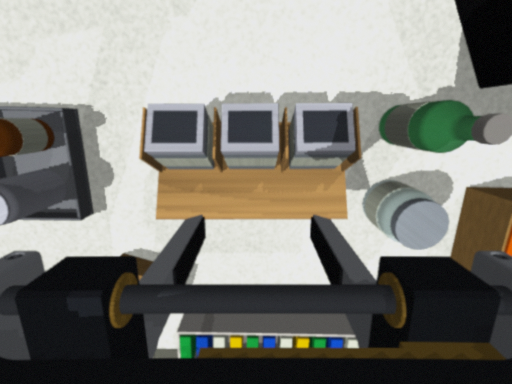

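move_arm:
  deltas:
    - [0.49,-0.095,0.2,0,0.8]
    - [0.49,-0.095,0.4,0,0.8]
    - [0,0,0.6,0,0.8]
    - [0,0,0.6,0,0.8]
    - [0,0,0.4,0,0.8]
    - [0,0,0,0,0.8]
    - [0,0,0,0,0.8]
    - [0,0,0,0,0.8]

```text
time: 2.9
tcp_pos: [511.6, 227.4, 164.8]
tool_rot: [-0.01, 1.0, 0.0, 0.001]
wrist_force: [-0.2, 0.5, 0.8]
opening: 0.802
```

Run:
```python
from rig import *
from h import *
s,c=pickle.load(open("cap1.pkl","rb"));W=pc(c,s).reshape(-1,3);W=W[np.isfinite(W[:,0])]
q=tostand(W,[528.2,227.95,.0217])
for y in(-88,0,88):
    k=(abs(q[:,1]-y)<45)&(q[:,2]>75)&(q[:,2]<82)&(abs(q[:,0])<40)
    print(y,k.sum(),np.percentile(q[k,1]-y,[2,98]), np.percentile(q[k,0],[2,98]))
    k=(abs(q[:,1]-y)<30)&(abs(q[:,0])<15)&(q[:,2]>60);print(np.median(q[k,2]))
for y in(-132,-44,44,132):
    k=(abs(q[:,1]-y)<8)&(q[:,2]>20)&(q[:,2]<80)&(abs(q[:,0])<29);print(y,k.sum(),np.percentile(q[k],[2,98],axis=0).round(1).tolist())
s=observe();c=camera("side");cv2.imwrite("pics/s2.png",cv2.resize(c["color"][60:260,100:320],None,fx=3,fy=3))
print(s["time"],s["tcp_pos"],s["tool_rot"].round(4),s["wrist_force"],s["opening"])
```

```text
-88 183 [-30.27051241  33.9114059 ] [-25.91284001  30.13290462]
84.57815533727597
0 114 [-31.42152203  31.56276097] [29.00496092 30.07988909]
84.47724619204988
88 158 [-33.8075916   29.87692097] [-25.78856469  29.77919296]
84.57061899026556
-132 298 [[-27.0, -134.1, 23.6], [28.6, -129.6, 70.7]]
-44 348 [[-28.3, -45.2, 23.3], [27.8, -42.2, 70.4]]
44 267 [[-27.7, 42.3, 21.2], [28.3, 45.3, 70.6]]
132 315 [[-27.4, 129.6, 25.6], [28.5, 133.0, 71.0]]
2.9 [511.56974131 227.36558204 164.81431179] [-1.040e-02  9.999e-01  3.000e-04  1.500e-03] [-0.20248688  0.54206172  0.75224643] 0.802175800531652
```

View pics/s2.png

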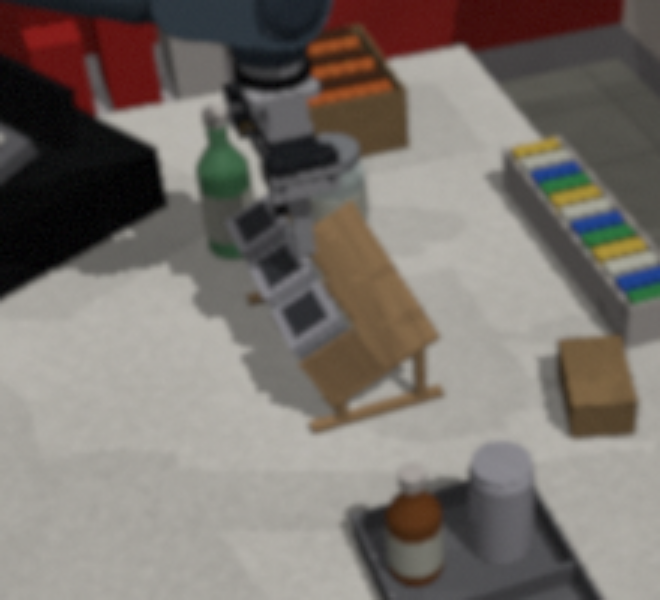

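The side view shows the gripper straddling the middle tin at about (290, 215), with the tins centred in their bays. I'll lower it until the fingertips are just above the dividers.

move_arm:
  deltas:
    - [0.04,0,0.25,0,0.8]
    - [0,0,0.25,0,0.8]
    - [0,0,0.12,0,0.8]
    - [0,0,0,0,0.8]
    - [0,0,0,0,0.8]

```text
time: 3.45
tcp_pos: [508.7, 226.5, 131.7]
tool_rot: [-0.01, 1.0, -0.0, -0.0]
wrist_force: [-0.6, 0.3, 0.3]
opening: 0.799
```

Run:
```python
from rig import *
from h import *
F=[];T=[]
for i in range(3):
    s=observe();F.append(s["wrist_force"]);T.append(s["tcp_pos"]);c=camera("wrist")
cv2.imwrite("pics/w3.png",c["color"])
print(s["time"],np.mean(T,0),np.array(F).round(2).tolist(),s["opening"],s["tool_rot"])
```

```text
3.55 [508.95858613 226.58015542 132.01427509] [[-0.55, 0.27, 0.33], [0.26, -0.15, -0.06], [-0.27, 0.12, -0.22]] 0.7979251139052475 [-9.96816005e-03  9.99950260e-01  8.04000790e-05  3.27833941e-04]
```

View pics/w3.png

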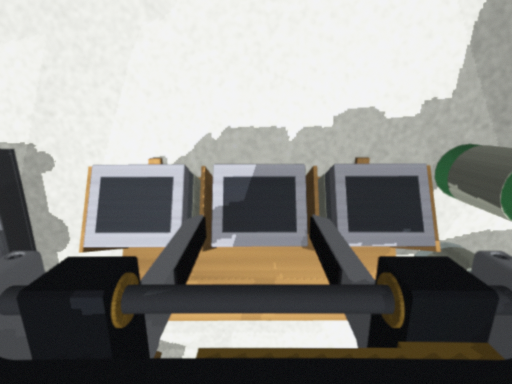

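The fingers flank the middle tin near its uphill edge (columns 207 and 312), clear of the neighbouring tins. Closing now.

move_arm:
  deltas:
    - [0,0.01,0.02,0,0.8]
    - [0,0,0,0,0.6]
    - [0,0,0,0,0.6]
    - [0,0,0,0,0.6]
    - [0,0,0,0,0.6]

```text
time: 4.1
tcp_pos: [508.8, 227.1, 131.1]
tool_rot: [-0.01, 1.0, 0.0, 0.0]
wrist_force: [-0.6, -0.0, 0.6]
opening: 0.698
```

```bash
cat > st.py <<'E'
from rig import *
from h import *
import sys
F=[];T=[];M=[]
for i in range(int(sys.argv[1])):
    s=observe();F.append(s["wrist_force"]);T.append(s["tcp_pos"]);M.append(s["moment"]);c=camera(sys.argv[2])
cv2.imwrite(f"pics/{sys.argv[3]}.png",c["color"]);pickle.dump((s,c),open(sys.argv[3]+".pkl","wb"))
print(s["time"],np.mean(T,0).round(1),"F",np.mean(F,0).round(2),np.std(F,0).round(2),"M",np.mean(M,0).round(3),s["opening"],s["tool_rot"].round(4))
E
python3 st.py 4 wrist w4
```

```text
4.25 [508.8 227.1 131. ] F [0.05 0.28 0.29] [0.5  0.33 0.56] M [ 0.078  0.049 -0.028] 0.6999523962919306 [-1.e-02  1.e+00  1.e-04  0.e+00]
```

move_arm:
  deltas:
    - [0,0,-0.06,0,0.6]
    - [0,0,-0.06,0,0.6]
    - [0,0,-0.06,0,0.6]
    - [0,0,-0.06,0,0.6]
    - [0,0,-0.06,0,0.6]
    - [0,0,0,0,0.6]
    - [0,0,0,0,0.6]
    - [0,0,0,0,0.6]

```text
time: 5.1
tcp_pos: [508.7, 227.0, 145.8]
tool_rot: [-0.01, 1.0, -0.0, -0.0]
wrist_force: [-0.8, -1.5, -1.1]
opening: 0.7
```

```bash
python3 st.py 8 scene w5;  python3 - <<'E'
import cv2
cv2.imwrite("pics/w5z.png",cv2.resize(cv2.imread("pics/w5.png")[100:210,245:375],None,fx=5,fy=5))
E
```

```text
5.45 [508.7 227.1 145.8] F [-0.1  -0.3  -1.24] [0.69 0.59 0.44] M [ 0.013 -0.007  0.018] 0.7007114753301558 [-1.e-02  1.e+00  0.e+00 -1.e-04]
```

View pics/w5z.png

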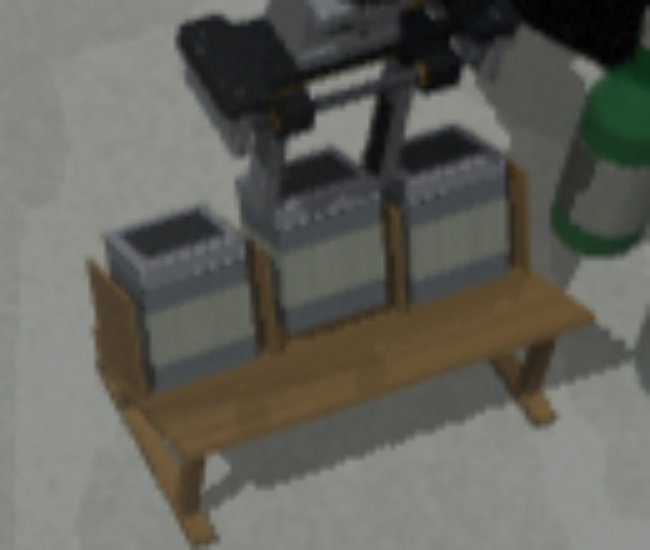

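Tin b is lifted and holding its lean. It pulls down about 1.4 N, so it is an empty, and I'll set it back.

move_arm:
  deltas:
    - [0,0,0.06,0,0.6]
    - [0,0,0.06,0,0.6]
    - [0,0,0.06,0,0.6]
    - [0,0,0.05,0,0.6]
    - [0,0,0.03,0,0.6]
    - [0,0,0.02,0,0.6]
    - [0,0,0.02,0,0.6]
    - [0,0,0,0,0.6]
    - [0,0,0,0,0.6]

```text
time: 6.4
tcp_pos: [508.9, 227.1, 131.1]
tool_rot: [-0.01, 1.0, 0.0, 0.0]
wrist_force: [-0.0, -1.2, -0.0]
opening: 0.697
```

```bash
python3 st.py 4 wrist w6
```

```text
6.55 [508.9 227.1 131.1] F [-0.14  0.21 -0.3 ] [0.25 0.86 0.21] M [ 0.021  0.025 -0.024] 0.7015830246730087 [-1.e-02  1.e+00  0.e+00  1.e-04]
```

move_arm:
  deltas:
    - [0,0,0,0,0.72]
    - [0,0,0,0,0.76]
    - [0,0,0,0,0.8]
    - [0,0,0,0,0.8]
    - [0,0,-0.3,0,0.8]
    - [0,0,-0.5,0,0.8]
    - [-0.01,-0.876,0,0,0.8]
    - [-0.01,-0.876,0,0,0.8]
    - [0,0,0,0,0.8]
    - [0,0,0,0,0.8]

```text
time: 7.6
tcp_pos: [512.1, 139.0, 172.1]
tool_rot: [-0.009, 1.0, 0.0, 0.001]
wrist_force: [-0.1, 0.6, -0.1]
opening: 0.798
```

```bash
python3 st.py 2 wrist w7
python3 - <<'E'
from h import *
s,c=pickle.load(open("w7.pkl","rb"));W=pc(c,s).reshape(-1,3);W=W[np.isfinite(W[:,0])]
q=tostand(W,[528.2,227.95,.0217])
for y in(-88,0,88):
    k=(abs(q[:,1]-y)<45)&(q[:,2]>75)&(q[:,2]<82)&(abs(q[:,0])<40)
    print(y,k.sum(),np.percentile(q[k,1]-y,[2,98]), np.percentile(q[k,0],[2,98]))
    k=(abs(q[:,1]-y)<28)&(abs(q[:,0]+12)<12)&(q[:,2]>60)&(q[:,2]<100);Z=q[k];A=np.c_[Z[:,:2],np.ones(len(Z))];print(np.median(Z[:,2]),np.linalg.lstsq(A,Z[:,2],rcond=None)[0])
E
```

```text
7.65 [512.  139.4 172. ] F [ 0.12  0.35 -0.25] [0.19 0.26 0.2 ] M [ 0.032 -0.011  0.004] 0.7988713370728429 [-9.8e-03  1.0e+00  2.0e-04  6.0e-04]
-88 71 [-33.04185482  30.18956117] [-17.38444851  29.67243765]
84.28090376934416 [1.54428351e-02 6.64620334e-04 8.45175077e+01]
0 118 [-34.42697069  -0.04716774] [-28.30239716  27.58235265]
84.3278393091752 [ 1.31797890e-02 -1.32787463e-04  8.44916170e+01]
88 378 [-34.32121313  25.45804094] [-28.79811921  28.88368988]
84.45631484216108 [8.62111989e-03 5.13492803e-04 8.45019793e+01]
```

View pics/w7.png

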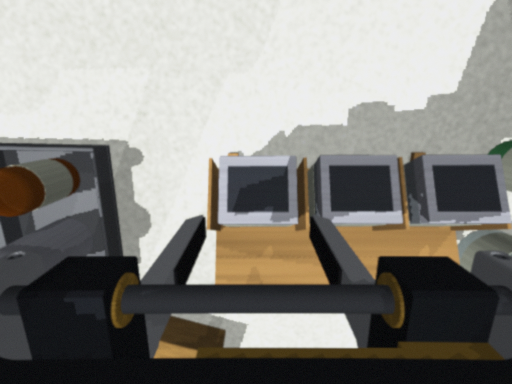

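Tin b (at 360, 190) is back square: its lid plane sits at 84.3 mm and is parallel to the others. The gripper is now over tin a at (258, 190). I'll descend 41 mm, close, and lift.

move_arm:
  deltas:
    - [0,0,0.3,0,0.8]
    - [0,0,0.3,0,0.8]
    - [0,0,0.22,0,0.8]
    - [0,0,0,0,0.8]
    - [0,0,0,0,0.8]
    - [0,0,0,0,0.8]

```text
time: 8.3
tcp_pos: [511.9, 139.6, 130.3]
tool_rot: [-0.01, 1.0, 0.0, 0.0]
wrist_force: [0.3, -0.1, 0.0]
opening: 0.803
```

move_arm:
  deltas:
    - [0,0,0,0,0.6]
    - [0,0,0,0,0.6]
    - [0,0,0,0,0.6]
    - [0,0,0,0,0.6]
    - [0,0,0,0,0.6]

```text
time: 8.8
tcp_pos: [512.0, 139.6, 130.5]
tool_rot: [-0.01, 1.0, 0.0, 0.001]
wrist_force: [-1.4, 0.4, 2.7]
opening: 0.695
```

```bash
python3 st.py 4 wrist w8
```

```text
8.95 [511.9 139.6 130.5] F [-0.85  0.52  3.62] [0.47 0.18 0.65] M [ 0.037  0.05  -0.038] 0.6965774632200447 [-1.000e-02  9.999e-01  0.000e+00  5.000e-04]
```

move_arm:
  deltas:
    - [0,0,-0.06,0,0.6]
    - [0,0,-0.06,0,0.6]
    - [0,0,-0.06,0,0.6]
    - [0,0,-0.06,0,0.6]
    - [0,0,-0.06,0,0.6]
    - [0,0,0,0,0.6]
    - [0,0,0,0,0.6]
    - [0,0,0,0,0.6]

```text
time: 9.8
tcp_pos: [511.4, 139.5, 144.8]
tool_rot: [-0.01, 1.0, -0.0, -0.0]
wrist_force: [-0.8, 0.0, -1.4]
opening: 0.699
```

```bash
python3 st.py 8 scene w9;  python3 - <<'E'
import cv2
cv2.imwrite("pics/w9z.png",cv2.resize(cv2.imread("pics/w9.png")[100:210,245:375],None,fx=5,fy=5))
E
```

```text
10.15 [511.5 139.5 144.8] F [-0.13  0.11 -1.23] [0.56 0.46 0.44] M [ 0.033  0.003 -0.016] 0.6982223898144501 [-1.e-02  1.e+00 -0.e+00 -1.e-04]
```

View pics/w9z.png

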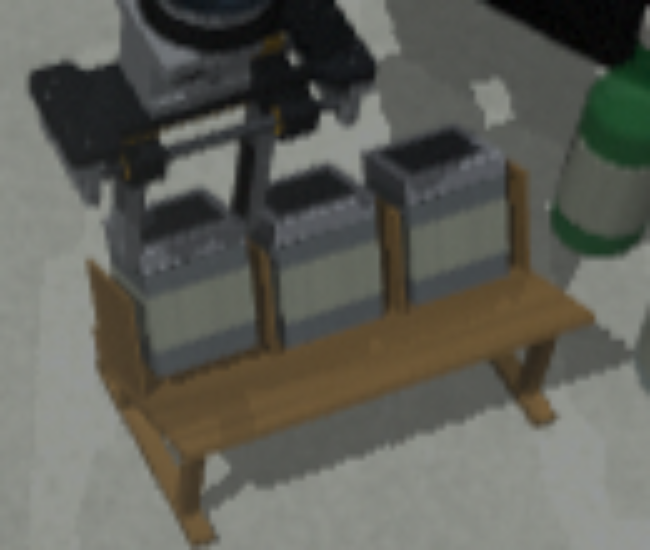

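Tin a also pulls only about 1.3 N, so it is empty too and the full one should be c. I'll set a back.

move_arm:
  deltas:
    - [0,0,0.06,0,0.6]
    - [0,0,0.06,0,0.6]
    - [0,0,0.06,0,0.6]
    - [0,0,0.05,0,0.6]
    - [0,0,0.03,0,0.6]
    - [0,0,0.015,0,0.6]
    - [0,0,0.01,0,0.6]
    - [0,0,0,0,0.6]
    - [0,0,0,0,0.6]

```text
time: 11.1
tcp_pos: [511.6, 139.5, 130.8]
tool_rot: [-0.01, 1.0, 0.0, 0.0]
wrist_force: [-0.2, 0.5, -0.3]
opening: 0.699
```

```bash
python3 st.py 4 wrist w10
```

```text
11.25 [511.6 139.5 130.8] F [ 0.22 -0.04 -1.01] [0.38 0.39 0.43] M [ 0.008  0.018 -0.012] 0.701382178953031 [-1.000e-02  9.999e-01  0.000e+00  1.000e-04]
```

move_arm:
  deltas:
    - [0,0,0.01,0,0.6]
    - [0,0,0.008,0,0.6]
    - [0,0,0,0,0.6]
    - [0,0,0,0,0.6]

```text
time: 11.7
tcp_pos: [511.7, 139.6, 130.4]
tool_rot: [-0.01, 1.0, -0.0, 0.0]
wrist_force: [-3.9, 0.2, 4.5]
opening: 0.697
```

```bash
python3 st.py 4 wrist w11
```

```text
11.85 [511.7 139.6 130.4] F [-3.32  0.26  5.45] [0.36 0.47 0.73] M [-0.101  0.584 -0.056] 0.6968133177022834 [-1.000e-02  9.999e-01 -0.000e+00  1.000e-04]
```

move_arm:
  deltas:
    - [0,0,0,0,0.72]
    - [0,0,0,0,0.76]
    - [0,0,0,0,0.8]
    - [0,0,0,0,0.8]
    - [0,0,-0.3,0,0.8]
    - [0,0,-0.5,0,0.8]
    - [0,0.88,0,0,0.8]
    - [0,0.88,0,0,0.8]
    - [0,0.88,0,0,0.8]
    - [0,0.88,0,0,0.8]
    - [0,0,0,0,0.8]
    - [0,0,0,0,0.8]

```text
time: 13.1
tcp_pos: [508.0, 316.2, 170.6]
tool_rot: [-0.011, 1.0, -0.0, 0.0]
wrist_force: [0.4, -0.3, -0.2]
opening: 0.802
```

```bash
python3 st.py 2 wrist w12
python3 - <<'E'
from h import *
s,c=pickle.load(open("w12.pkl","rb"));W=pc(c,s).reshape(-1,3);W=W[np.isfinite(W[:,0])]
q=tostand(W,[528.2,227.95,.0217])
for y in(-88,0,88):
    k=(abs(q[:,1]-y)<45)&(q[:,2]>75)&(q[:,2]<82)&(abs(q[:,0])<40)
    print(y,k.sum(),np.percentile(q[k,1]-y,[2,98]), np.percentile(q[k,0],[2,98]))
    k=(abs(q[:,1]-y)<28)&(abs(q[:,0]+12)<12)&(q[:,2]>60)&(q[:,2]<100);Z=q[k];A=np.c_[Z[:,:2],np.ones(len(Z))];print(np.median(Z[:,2]),np.linalg.lstsq(A,Z[:,2],rcond=None)[0])
E
```

```text
13.15 [508.1 315.8 170.5] F [-0.09 -0.14 -0.26] [0.5  0.14 0.07] M [-0.011  0.008  0.027] 0.7983184742679119 [-1.020e-02  9.999e-01 -1.000e-04  3.000e-04]
-88 410 [-27.33261572  34.20905316] [-28.44305959  28.95987162]
84.45293449711806 [ 4.40360764e-03 -1.19682839e-03  8.44058443e+01]
0 149 [-30.84178014  33.52820208] [-26.14901342  29.26567494]
84.39260632731279 [ 9.77722542e-03 -2.31688413e-03  8.45220233e+01]
88 39 [-29.35793483  31.43677831] [ 3.83712894 29.36012774]
84.41440242202889 [ 1.44661938e-02 -7.13369908e-04  8.46341475e+01]
```

View pics/w12.png

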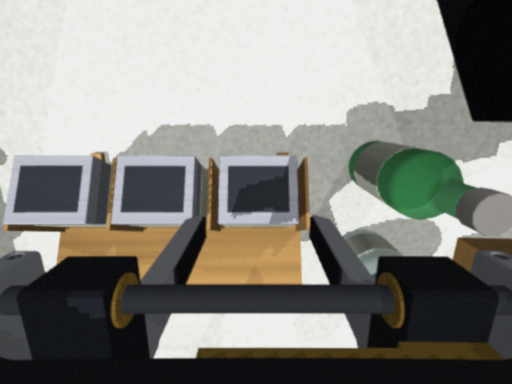

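Tins a and b both sit square. The gripper is centred over tin c at (258, 190) and clear of the soda bottle. Descending to grip.

move_arm:
  deltas:
    - [0,0,0.3,0,0.8]
    - [0,0,0.3,0,0.8]
    - [0,0,0.19,0,0.8]
    - [0,0,0,0,0.8]
    - [0,0,0,0,0.8]
    - [0,0,0,0,0.8]

```text
time: 13.8
tcp_pos: [508.4, 315.6, 130.8]
tool_rot: [-0.01, 1.0, 0.0, 0.0]
wrist_force: [-0.6, 0.0, 0.5]
opening: 0.803
```

move_arm:
  deltas:
    - [0,0,0,0,0.6]
    - [0,0,0,0,0.6]
    - [0,0,0,0,0.6]
    - [0,0,0,0,0.6]
    - [0,0,0,0,0.6]

```text
time: 14.3
tcp_pos: [508.3, 315.7, 130.9]
tool_rot: [-0.01, 1.0, 0.0, 0.0]
wrist_force: [-0.9, 0.2, 2.7]
opening: 0.699
```

move_arm:
  deltas:
    - [0,0,-0.06,0,0.6]
    - [0,0,-0.06,0,0.6]
    - [0,0,-0.06,0,0.6]
    - [0,0,-0.06,0,0.6]
    - [0,0,-0.06,0,0.6]
    - [0,0,0,0,0.6]
    - [0,0,0,0,0.6]
    - [0,0,0,0,0.6]

```text
time: 15.1
tcp_pos: [507.9, 315.4, 145.1]
tool_rot: [-0.01, 1.0, -0.0, -0.0]
wrist_force: [0.0, -0.4, -4.5]
opening: 0.699
```

```bash
python3 st.py 6 scene w13;  python3 - <<'E'
import cv2
cv2.imwrite("pics/w13z.png",cv2.resize(cv2.imread("pics/w13.png")[100:210,245:375],None,fx=5,fy=5))
E
```

```text
15.35 [507.9 315.4 145.1] F [-0.08 -0.25 -4.47] [0.14 0.26 0.48] M [ 0.01  -0.002 -0.004] 0.6980757506734373 [-1.000e-02  9.999e-01 -0.000e+00 -1.000e-04]
```

View pics/w13z.png

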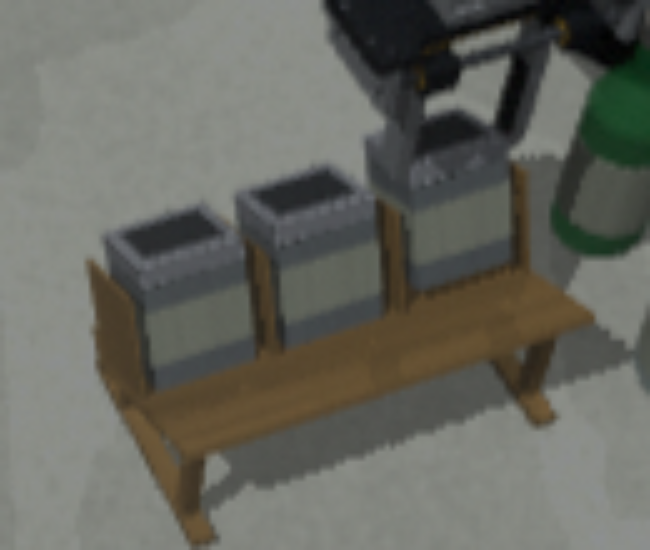

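Tin c pulls 4.4 N, so it is the full one. It keeps its lean in the grip. I'll raise it clear of everything and carry it to the tray gently.

move_arm:
  deltas:
    - [0,0,-0.1,0,0.6]
    - [0,0,-0.2,0,0.6]
    - [0,0,-0.3,0,0.6]
    - [0,0,-0.4,0,0.6]
    - [0,0,-0.4,0,0.6]
    - [0,0,-0.4,0,0.6]
    - [0,0,-0.3,0,0.6]
    - [0,0,-0.2,0,0.6]
    - [0,0,-0.1,0,0.6]
    - [0,0,-0.1,0,0.6]
    - [0,0,0,0,0.6]

```text
time: 16.5
tcp_pos: [508.0, 315.5, 270.3]
tool_rot: [-0.01, 1.0, -0.0, -0.0]
wrist_force: [0.3, 0.3, -4.6]
opening: 0.698
```

move_arm:
  deltas:
    - [0,-0.1,0,0,0.6]
    - [0,-0.2,0,0,0.6]
    - [0,-0.3,0,0,0.6]
    - [-0.02,-0.4,0,0,0.6]
    - [-0.02,-0.45,0,0,0.6]
    - [-0.02,-0.45,0,0,0.6]
    - [-0.02,-0.45,0,0,0.6]
    - [-0.02,-0.45,0,0,0.6]
    - [-0.02,-0.45,0,0,0.6]
    - [-0.02,-0.45,0,0,0.6]
    - [-0.02,-0.45,0,0,0.6]
    - [-0.02,-0.45,0,0,0.6]

```text
time: 17.7
tcp_pos: [521.1, 83.7, 270.1]
tool_rot: [-0.01, 1.0, -0.0, -0.0]
wrist_force: [-0.0, -0.1, -3.3]
opening: 0.695
```

move_arm:
  deltas:
    - [-0.02,-0.45,0,0,0.6]
    - [-0.02,-0.45,0,0,0.6]
    - [-0.02,-0.45,0,0,0.6]
    - [-0.02,-0.45,0,0,0.6]
    - [-0.02,-0.45,0,0,0.6]
    - [-0.02,-0.45,0,0,0.6]
    - [-0.02,-0.45,0,0,0.6]
    - [-0.02,-0.45,0,0,0.6]
    - [-0.02,-0.45,0,0,0.6]
    - [-0.02,-0.45,0,0,0.6]
    - [-0.02,-0.45,0,0,0.6]
    - [-0.02,-0.45,0,0,0.6]

```text
time: 18.9
tcp_pos: [538.0, -185.8, 270.1]
tool_rot: [-0.01, 1.0, -0.0, -0.0]
wrist_force: [-0.2, 0.3, -4.9]
opening: 0.694
```

move_arm:
  deltas:
    - [-0.02,-0.45,0,0,0.6]
    - [0,-0.4,0,0,0.6]
    - [0,-0.3,0,0,0.6]
    - [0,-0.2,0,0,0.6]
    - [0,-0.1,0,0,0.6]
    - [0,0,0,0,0.6]
    - [0,0,0,0,0.6]
    - [0,0,0,0,0.6]

```text
time: 19.7
tcp_pos: [541.6, -255.8, 270.4]
tool_rot: [-0.01, 1.0, 0.0, 0.0]
wrist_force: [1.0, 0.6, -4.6]
opening: 0.699
```

```bash
python3 st.py 3 scene w14; python3 st.py 1 side w15
python3 - <<'E'
import cv2
a=cv2.imread("pics/w14.png")[130:290,100:280];b=cv2.imread("pics/w15.png")[130:320,170:350]
cv2.imwrite("pics/w14z.png",cv2.hconcat([cv2.resize(a,(400,400)),cv2.resize(b,(400,400))]))
E
```

```text
19.8 [ 541.6 -255.8  270.4] F [ 0.42  0.11 -4.4 ] [0.49 0.35 0.28] M [ 0.039 -0.023  0.003] 0.6972053296404357 [-0.0104  0.9999  0.      0.    ]
19.85 [ 541.6 -256.   270.4] F [-0.05 -0.13 -4.57] [0. 0. 0.] M [ 0.029 -0.02   0.026] 0.6968737125282645 [-0.0104  0.9999  0.      0.    ]
```

View pics/w14z.png

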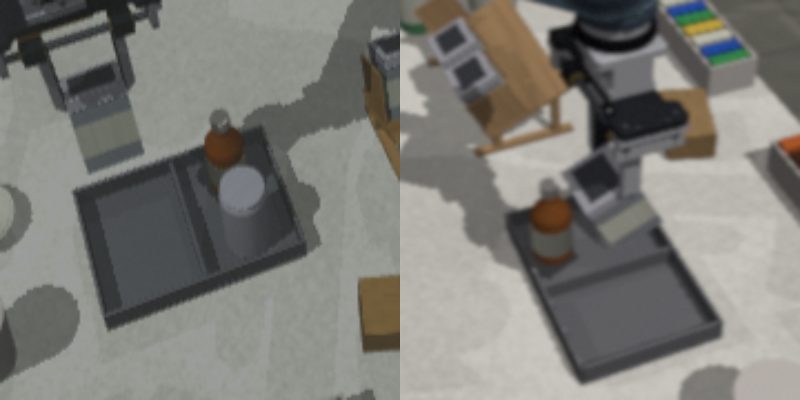

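The tin hangs with its lean over the empty half (left panel at 105, 130). I'll lower it until its low edge nears the floor, expected at TCP z of about 93.

move_arm:
  deltas:
    - [0,0,0.1,0,0.6]
    - [0,0,0.2,0,0.6]
    - [0,0,0.3,0,0.6]
    - [0,0,0.4,0,0.6]
    - [0,0,0.4,0,0.6]
    - [0,0,0.4,0,0.6]
    - [0,0,0.4,0,0.6]
    - [0,0,0.4,0,0.6]
    - [0,0,0.3,0,0.6]
    - [0,0,0.2,0,0.6]
    - [0,0,0.1,0,0.6]
    - [0,0,0.1,0,0.6]

```text
time: 21.1
tcp_pos: [541.8, -256.7, 105.4]
tool_rot: [-0.01, 1.0, -0.0, 0.0]
wrist_force: [-0.3, -0.5, -3.8]
opening: 0.701
```

move_arm:
  deltas:
    - [0,0,0.06,0,0.6]
    - [0,0,0.06,0,0.6]
    - [0,0,0.04,0,0.6]
    - [0,0,0.04,0,0.6]
    - [0,0,0,0,0.6]
    - [0,0,0,0,0.6]

```text
time: 21.7
tcp_pos: [541.6, -256.5, 95.4]
tool_rot: [-0.01, 1.0, -0.0, 0.0]
wrist_force: [-0.0, 0.4, -3.9]
opening: 0.697
```

```bash
python3 st.py 4 side w16
python3 - <<'E'
import cv2
b=cv2.imread("pics/w16.png")[150:320,190:350]
cv2.imwrite("pics/w16z.png",cv2.resize(b,None,fx=3.5,fy=3.5))
E
```

```text
21.85 [ 541.6 -256.5   95.5] F [-0.24 -0.05 -3.88] [0.83 0.38 0.4 ] M [ 0.014 -0.017  0.008] 0.6941227422589646 [-1.000e-02  9.999e-01 -1.000e-04  1.000e-04]
```

View pics/w16z.png

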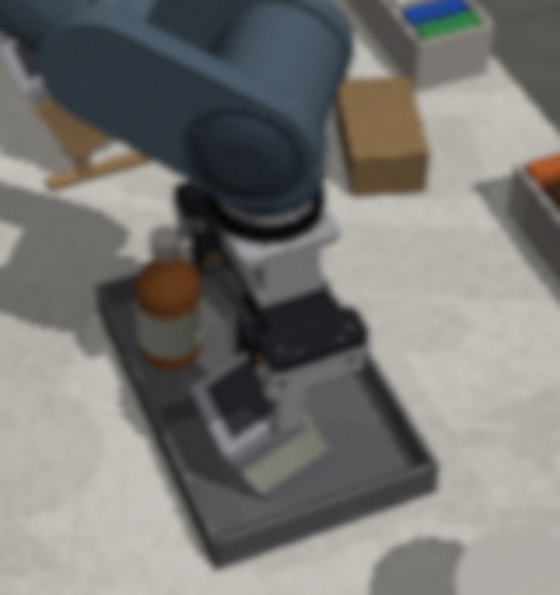

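Still airborne. I'll go down in 0.5–1 mm steps until it touches.

move_arm:
  deltas:
    - [0,0,0.02,0,0.6]
    - [0,0,0.02,0,0.6]
    - [0,0,0,0,0.6]
    - [0,0,0,0,0.6]

```text
time: 22.3
tcp_pos: [541.4, -256.4, 93.2]
tool_rot: [-0.01, 1.0, 0.0, -0.0]
wrist_force: [1.0, -0.7, -4.9]
opening: 0.694
```

move_arm:
  deltas:
    - [0,0,0.02,0,0.6]
    - [0,0,0,0,0.6]
    - [0,0,0,0,0.6]

```text
time: 22.6
tcp_pos: [541.9, -256.5, 93.0]
tool_rot: [-0.01, 1.0, -0.0, 0.0]
wrist_force: [0.4, 1.2, 0.5]
opening: 0.701
```

Contact at z≈93. Next I'll roll the tin upright about its grounded edge by moving the pinch along an arc, starting with 10°.

move_arm:
  deltas:
    - [-0.08,0,0.015,0,0.6]
    - [-0.08,0,0.015,0,0.6]
    - [-0.078,0,0.018,0,0.6]
    - [-0.078,0,0.02,0,0.6]
    - [0,0,0,0,0.6]
    - [0,0,0,0,0.6]

```text
time: 23.2
tcp_pos: [558.1, -256.4, 89.5]
tool_rot: [-0.01, 1.0, -0.0, 0.001]
wrist_force: [0.7, 1.5, 5.5]
opening: 0.698
```

```bash
python3 st.py 2 side w17; python3 st.py 2 scene w18;python3 - <<'E'
import cv2
a=cv2.imread("pics/w18.png")[150:290,100:240];b=cv2.imread("pics/w17.png")[180:320,210:350]
cv2.imwrite("pics/w17z.png",cv2.hconcat([cv2.resize(a,(400,400)),cv2.resize(b,(400,400))]))
E
```

```text
23.25 [ 558.1 -256.4   89.5] F [0.43 1.3  5.4 ] [0.23 0.21 0.11] M [0.321 0.047 0.028] 0.6955876357630046 [-1.000e-02  9.999e-01 -4.000e-04  8.000e-04]
23.35 [ 558.  -256.4   89.5] F [0.14 1.24 5.06] [0.62 0.6  0.23] M [0.299 0.049 0.035] 0.6987284245139765 [-1.000e-02  9.999e-01 -4.000e-04  8.000e-04]
```

View pics/w17z.png

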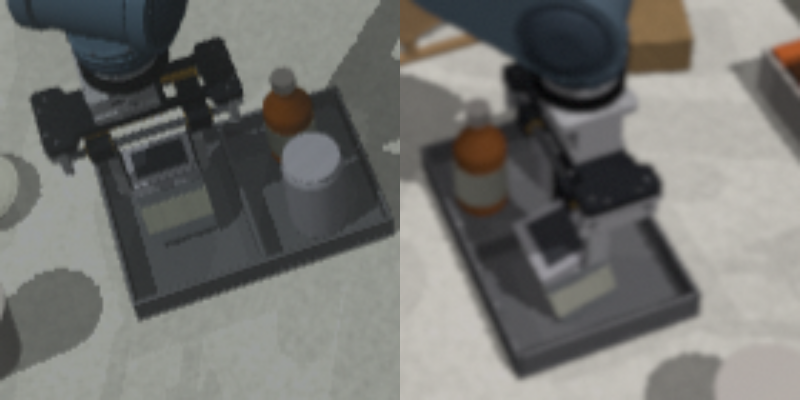

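```bash
cat > tilt.py <<'E'
from h import *
import sys
def run(f,x0,x1):
    s,c=pickle.load(open(f+".pkl","rb"));W=pc(c,s).reshape(-1,3)
    W=W[np.isfinite(W[:,0])]
    k=(W[:,0]>x0)&(W[:,0]<x1)&(abs(W[:,1]+256)<22)&(W[:,2]>12)&(W[:,2]<70)
    P=W[k];A=np.c_[P[:,1:],np.ones(len(P))]
    r=least_squares(lambda p:A@p-P[:,0],[0,0,580],loss="soft_l1",f_scale=2).x
    print(f,len(P),"tilt deg",np.degrees(np.arctan(-r[1])),"face x at z=5",r[1]*5+r[0]*-256+r[2],"bottom z of face",np.percentile(P[:,2],2))
run(sys.argv[1],float(sys.argv[2]),float(sys.argv[3]))
E
python3 tilt.py w18 555 605; python3 tilt.py w18 560 600
```

```text
w18 212 tilt deg 14.706968943853921 face x at z=5 592.1921333082888 bottom z of face 19.010038427458323
w18 212 tilt deg 14.706968943853921 face x at z=5 592.1921333082888 bottom z of face 19.010038427458323
```

Tilt is down to 14.7°, as planned for 15°, so the roll works. I'll continue through the remaining 15°.

move_arm:
  deltas:
    - [-0.077,0,0.023,0,0.6]
    - [-0.077,0,0.025,0,0.6]
    - [-0.075,0,0.03,0,0.6]
    - [-0.075,0,0.032,0,0.6]
    - [0,0,0,0,0.6]

```text
time: 23.9
tcp_pos: [573.2, -256.0, 83.4]
tool_rot: [-0.01, 1.0, -0.0, 0.0]
wrist_force: [1.4, 1.9, 6.2]
opening: 0.699
```

move_arm:
  deltas:
    - [-0.072,0,0.036,0,0.6]
    - [-0.07,0,0.037,0,0.6]
    - [0,0,0,0,0.6]
    - [0,0,0,0,0.6]

```text
time: 24.3
tcp_pos: [579.8, -255.7, 79.8]
tool_rot: [-0.01, 1.0, -0.0, 0.0]
wrist_force: [1.8, 1.5, 3.7]
opening: 0.702
```

```bash
python3 st.py 3 scene w19; python3 tilt.py w19 555 610
```

```text
24.4 [ 579.8 -255.7   79.8] F [2.22 1.52 3.93] [0.32 0.22 0.65] M [ 0.148 -0.236  0.047] 0.6996269088945414 [-1.e-02  1.e+00 -1.e-04  3.e-04]
w19 169 tilt deg 0.8292681781880551 face x at z=5 591.0782541470978 bottom z of face 13.94797611550695
```

Upright to within about 1°. Releasing slowly and retreating upward.

move_arm:
  deltas:
    - [0,0,0,0,0.72]
    - [0,0,0,0,0.76]
    - [0,0,0,0,0.82]
    - [0,0,0,0,0.85]
    - [0,0,0,0,0.85]
    - [0,0,-0.2,0,0.85]
    - [0,0,-0.4,0,0.85]
    - [0,0,-0.8,0,0.85]
    - [0,0,-1,0,0.85]
    - [0,0,-1,0,0.85]
    - [0,0,0,0,0.85]

```text
time: 25.55
tcp_pos: [583.2, -258.0, 260.5]
tool_rot: [-0.01, 1.0, -0.005, 0.007]
wrist_force: [-0.2, -0.3, 0.3]
opening: 0.851
```

move_arm:
  deltas:
    - [0.5,0,-0.6,0,0.85]
    - [0.8,0,0,0,0.85]
    - [0.8,0,0,0,0.85]
    - [0.5,0,0,0,0.85]
    - [0,0,0,0,0.85]
    - [0,0,0,0,0.85]

```text
time: 26.15
tcp_pos: [449.6, -258.4, 280.3]
tool_rot: [-0.01, 1.0, -0.0, 0.001]
wrist_force: [-0.2, 0.5, 0.7]
opening: 0.848
```

```bash
python3 st.py 1 side w21; python3 st.py 1 scene w20; python3 tilt.py w20 555 610
python3 - <<'E'
from h import *
s,c=pickle.load(open("w20.pkl","rb"));W=pc(c).reshape(-1,3)
k=(W[:,0]>400)&(W[:,0]<660)&(W[:,1]>60)&(W[:,1]<360)&(W[:,2]>50)&(W[:,2]<160);q=tostand(W[k],[528.2,227.95,.0217])
for y in(-88,0):
    m=(abs(q[:,1]-y)<28)&(abs(q[:,0])<22)&(q[:,2]>70);Z=q[m];print(y,np.linalg.lstsq(np.c_[Z[:,:2],np.ones(len(Z))],Z[:,2],rcond=None)[0])
k=(abs(W[:,0]-563)<50)&(abs(W[:,1]+256)<45)&(W[:,2]>80);print("lid",W[k].min(0),W[k].max(0),np.median(W[k][:,2]))
E
```

```text
26.15 [ 449.6 -258.4  280.3] F [-0.16  0.5   0.75] [0. 0. 0.] M [ 0.037 -0.045  0.039] 0.847935432377902 [-9.7e-03  1.0e+00 -4.0e-04  6.0e-04]
26.2 [ 450.  -258.4  280.1] F [ 0.61 -1.17  0.36] [0. 0. 0.] M [0.004 0.008 0.012] 0.8511844947902345 [-1.000e-02  9.999e-01 -2.000e-04  4.000e-04]
w20 167 tilt deg 0.39080467169467153 face x at z=5 591.272549389485 bottom z of face 13.618332056544089
-88 [ 2.48327739e-03 -3.14918259e-03  8.36433809e+01]
0 [ 2.87173959e-03 -1.76908082e-03  8.39841810e+01]
lid [ 513.09987342 -288.42923265   80.08411601] [ 594.04031285 -220.96645353  583.55141967] 88.95910316370994
```

View pics/w20.png

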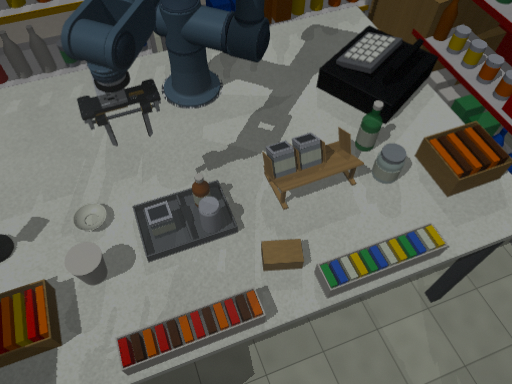

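View pics/w21.png

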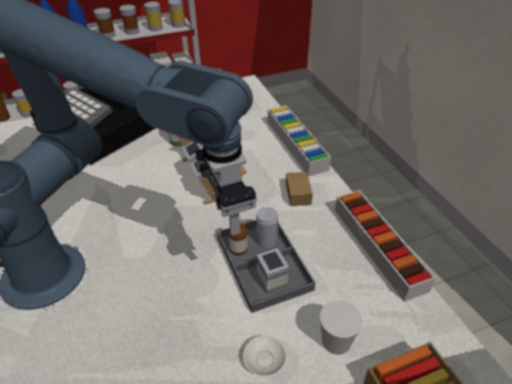

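Tin c stands upright in the empty half of the tray (scene 160, 215; side 272, 265), lid at z≈89. Tins a and b are in their bays at (282, 155) and (307, 148), and everything else is where it was. Handing in.

```bash
python3 -c "
from rig import *
print(close_job())"
```

```text
the job is handed in; nothing more can be done
None
```

The full tin was tin c (left-hand bay). It now stands upright on the floor of the empty half of the tray, and the two empties are back in their own bays.

- **Weighing:** I lifted each tin about 15 mm by its 66 mm sides, above the dividers. I did not use the 58 mm grip you described, because the tool can't be tilted to match the slope. Tin b pulled about 1.4 N, tin a about 1.3 N and tin c about 4.4 N.
- **Setting down:** a and b were lowered back into their bays before I let go. For c, I lowered its low edge to the tray floor and rolled it upright in the grip before releasing.
- **Last checks:**
  - Tin c is within 0.4° of vertical, with its lid at 89 mm, which is what 84 mm on the 5 mm floor should give.
  - The lids of a and b are parallel to the slope at 83.6 and 84.0 mm, against the expected 84 mm.
  - The other goods look unmoved in the pictures; I did not measure them.
  - The gripper was clear of everything at about 26 s of the 54 s allowed.
- **Disagreement:** when I set tin a back, the force still read about −1 N at the expected height. I lowered it another 0.4 mm or so before releasing, and it briefly read about 5 N pressing on the stand. No check failed.

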